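# Unlock and open the bag sealer in a plate-packing room

## Robot

A 6-joint arm with a two-finger parallel gripper is mounted at the origin on the work surface. World frame = base frame: x ahead of the robot, y to its left, z up, the work surface at z = 0. Lengths are in mm, angles in rad, forces in N, time in s.
With the tool pointing down it reaches from about 275 to 750 mm from the base axis. Payload 10.2 kg.
Tool frame: the origin (TCP) lies at the centre of the arm's flange, where the gripper is bolted on; the fingertips stand 173 mm ahead of it and the grasp point (between the pads) lies 155 mm ahead of it; z points along the fingers, y is the line along which they close (so a half turn about z gives the same grasp; the last joint's range is limited). The gripper opens to 85 mm and grips with 20 to 120 N. Pads are 22 mm wide; open, the fingers measure 114 mm over their backs; the gripper's body (76 mm by 85 mm) begins 54 mm behind the grasp point. The pads swing forward as they close: fully open they stand 13 mm farther back than shut.
Start: joints at [-1.533, 0.313, 1.498, -0, 1.331, -0.223], TCP at [135.36, -507.258, 404.694] pointing down, gripper open.
Joint ranges: [-2.94, 2.94], [-0.97, 2.17], [0.19, 2.56], [-1.23, 4.37], [0.02, 3.11], [-2.88, 2.88]. Speed limits (rad/s): [2.39, 2.39, 3.01, 3.14, 3.14, 3.14].

## Interface

Orientations are given as a unit quaternion [w, x, y, z].
In Python, from rig import ctrl, telemetry, capture, calibration gives the robot as it stands (ctrl), with the cameras as plain functions and the readings (telemetry).
- The arm moves only by the tool steer_hand, called after "Call:" by a JSON object that holds its "method" and its "body". Schema: {"type":"object","properties":{"offsets":{"type":"array","items":{"type":"array","items":{"type":"array","items":{"type":"number"},"minItems":6,"maxItems":6},"minItems":1,"maxItems":8},"minItems":1,"maxItems":1},"aperture":{"type":"number"},"force":{"type":"number"},"only":{"type":"string"},"quiet":{"type":"boolean"},"lines":{"type":"string"}},"required":["offsets"],"additionalProperties":false}. offsets is a list that holds a single list of rows (three levels of brackets), with 1 to 8 rows, each of 6 numbers: dx, dy, dz in a scale on which 1.0 is 600 mm, then a rotation vector rx, ry, rz in parts of the range, where 1.0 means 2 rad; each row is the pose to reach, as a shift and turn from the pose commanded when the call began, along the tool's axes at that moment; what a row does not reach only later rows make up. A row lasts 1/10 s, in which the tool goes at most 50 mm and 0.15 rad, less where a joint would pass 70% of its speed; a pose out of reach is approached as far as the arm can. aperture is the opening from 0.0 (shut) to 1.0 (fully open), set as the call begins (left out keeps the last). The fingers move at their own pace and stop on an object; force is the grip in N (left out, the last holds). Time passes only in rows, so rows that do not move let the fingers close. The tool returns the time, the measured TCP pose, the force, the opening and the grip force at its end. only (a regular expression) keeps the lines of the reply that match it, lines (a string "A,B") keeps lines A to B, and quiet returns only ok. Shift and turn numbers lie between -1 and 1, and a call with a number outside is refused. Input that does not fit is refused with a message, and nothing moves.
- telemetry.sense(): the state, without advancing time (a new reading comes with each control period).
- capture(name): name is "scene" or "top" or "wrist"; returns the picture (480x640x3 uint8, red, green, blue); there is no depth.
- calibration(name): a dict with "fx", "fy", "cx", "cy" (pixels), "position" and "attitude" of the camera in the world. Camera axes: x right, y down, z forward; pixel columns grow to the right and rows downward; lengths in mm; the calibration is good to about 2 mm. The wrist camera is an equidistant fisheye: a pixel r from the principal point sees the ray r / f radians off the axis. A picture is of the moment at which its call begins: read the wrist's pose just before it. calibration takes no time and is no camera call; for the wrist camera it gives the pose at the moment of the call.
- ctrl.finish_job(): hands the job in; it is judged then, once.
The state is a dict: "time_s": time; "joints": joint angles; "dq": joint speeds; "tau": joint torques, N m; "eef_pos": TCP position; "ee_rot": TCP orientation; "force": force on the tool from outside, world axes, zero at the start; "wrist_torque": the same for the moment, N m; "grip_width": opening from 0.0 (shut) to 1.0 (fully open); "grip_force": force on a finger pad.
Only numpy, scipy, OpenCV 4.12 (cv2) and the standard library are available. Lean on these libraries where they do the work, as an engineer would, in place of code of your own. Each camera call takes 0.05 s, during which the arm holds its last target. There are 200 camera calls.

## Task

Open the bag sealer for the next packet of foil plates. Its long clamping arm is locked down by the small steel safety tab: slide the tab sideways until its tongue is clear of the arm, then take the arm by its grip and lift it well open, to about 30 degrees, and leave it standing open with the tab still slid back.

Things in the scene. Friction and masses are not known exactly. Their poses are not given: they have to be found in the camera images.
- safety_tab (a joint): Travel of the steel safety tab, m: 0 = locked (tongue 14 mm over the arm's upper face), growing as it slides away from the arm; clear of the arm from 0.014, end stop 0.028. Starts at 0 to 0.004. Slides stiffly (2 N), stays where left. Until clear, it blocks the arm.
- thumb_of_tab (a point): Middle of the tab's upright steel thumb piece: 14 (x) by 16 (y) by 36 mm tall, 116 mm above the table. At its foot a flat tongue, 20 mm wide (y), 8 thick, runs 52 mm along -x, over the arm, and 20 mm along +x. z up; +x: the way it slides to unlock, away from the arm (31 mm gap to arm when locked); +y: parallel to the arm, to its hinge. The round black dial 114 mm along +y is only the timer.
- clamp (a joint): Angle of the sealer's long clamping arm, rad: 0 = shut, growing as its grip end is lifted; stop at 0.8. The hinge is stiff (about 6 N upward at the grip lifts it) and the arm stays where it is left.
- grip_of_arm (a point): Middle of the grey grip at the arm's free end: 28 wide (x), 66 long (y), 30 mm high (z), 80 mm above the table when shut, overhanging the fixed orange housing (104 by 230, 60 mm high). Axes turn with the arm: +y along it to the hinge, +x to the tab's side, +z out of its top. The hinge axis, parallel to x, passes 243 mm along +y, 3 mm along -z. Locked thumb piece: 93 mm along +y, 50 along +x.

How it is judged:
By the outcome, as a careful person would: the job done as asked, in the order asked, and still so for the second after the job is handed in, with the robot touching nothing.
It also fails if it takes over 45 s, if anything falls off the work surface, if the arm or the gripper's body presses on something with over 40 N, if the wrist force passes 120 N, or if a joint passes its speed limit or range.

## Working session

There is one attempt and no reset: what is moved stays moved. The work goes in short steps, Python scripts to look and compute and a tool call to move; the robot and the scene stay as the last step left them, time stands still between calls to the robot, and variables do not carry over. Pictures are saved under pics/ and viewed, at most 10 in all, crops included, and the job is handed in when it is done.

```bash
ls; mkdir -p pics
```

Run:
```python
from rig import ctrl, telemetry, capture, calibration
import cv2,json
for n in("scene","top"):
    im=capture(n); cv2.imwrite(f"pics/{n}0.png",im[:,:,::-1])
    print(n,calibration(n))
print(telemetry.sense())
```

```text
pics
rig.py
scene {'fx': 435.77292046038474, 'fy': 435.77292046038474, 'cx': 323.11406377348806, 'cy': 241.6318396657407, 'position': array([1008.28933927,   64.25023827,  592.87726742]), 'attitude': array([-0.26900503,  0.66576387,  0.64761186, -0.25493852])}
top {'fx': 550.7076336815384, 'fy': 550.7076336815384, 'cx': 310.5517662653484, 'cy': 237.01260014068066, 'position': array([376.56645264,  74.2668382 , 926.26755631]), 'attitude': array([ 0.08021162, -0.66768481,  0.73522918, -0.08485955])}
{'time_s': 0.1, 'joints': array([-1.53341636e+00,  3.13404650e-01,  1.49834999e+00, -4.08397246e-06,
        1.33099673e+00, -2.23374780e-01]), 'dq': array([ 0.00019762, -0.00061438, -0.00232143,  0.00140706, -0.00094008,
        0.00099869]), 'tau': array([ 3.66438820e-03, -4.12902081e+01, -2.60140622e+01, -9.98331325e-05,
        3.07846349e-03, -1.91815383e-05]), 'eef_pos': array([ 135.34979623, -507.22317772,  404.19094771]), 'ee_rot': array([-5.77037011e-04,  9.91512673e-01,  1.30008785e-01,  5.18263011e-05]), 'force': array([ 0.10100067,  0.32039655, -0.42395343]), 'wrist_torque': array([ 0.02022452, -0.0015396 , -0.01981604]), 'grip_force': 0.0, 'grip_width': 0.9982139119172109}
```

View pics/top0.png

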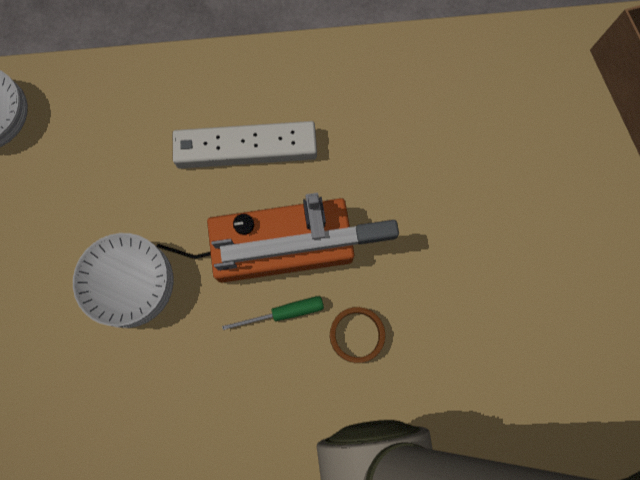

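View pics/scene0.png

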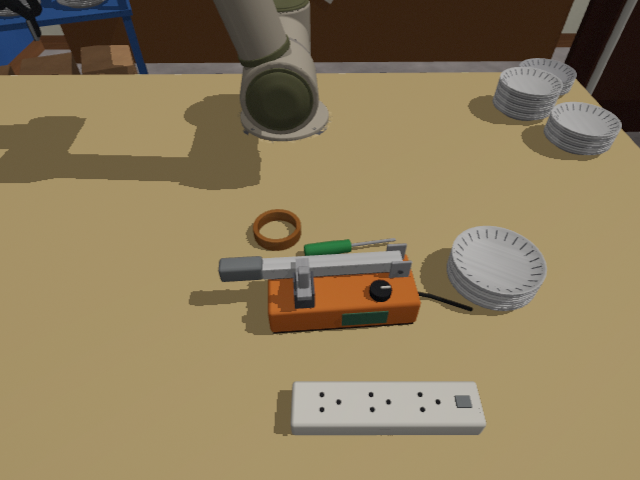

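The top view shows the sealer at about (280,240), its grip at (377,232), its thumb near (314,200) and its dial at (243,224). The scene view shows the grip at (241,268) and the thumb at (303,270). I'll zoom in on both.

Run:
```python
import cv2,numpy as np
t=cv2.imread("pics/top0.png")[185:285,200:410]; s=cv2.imread("pics/scene0.png")[230:335,210:420]
a=cv2.resize(t,(800,381),interpolation=cv2.INTER_CUBIC)[:300]; b=cv2.resize(s,(800,400),interpolation=cv2.INTER_CUBIC)[:300]
cv2.imwrite("pics/crop0.png",np.vstack([a,b]))
```

```text
(no output)
```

View pics/crop0.png

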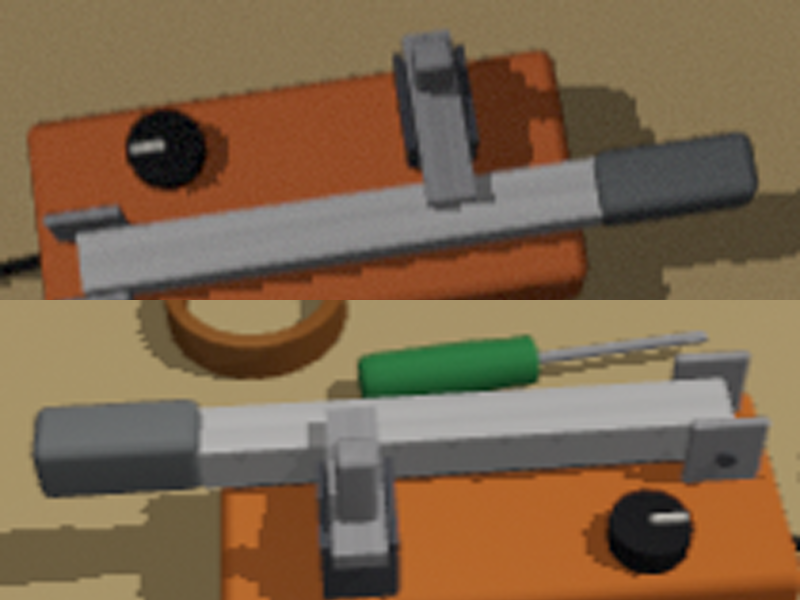

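Crop pixels (scale 3.81):
- **Top:** the grip's top face runs from about (597,155)/(602,222) to (750,135)/(757,195). The tongue's end edge is at (428,203)–(475,198).
- **Scene:** the thumb's top face is about (357,451), with its foot at about (358,520).

I'll fit the known geometry to these points.

Create fit.py:
```python
import numpy as np
from rig import ctrl, telemetry, capture, calibration
from scipy.spatial.transform import Rotation as R
from scipy.optimize import least_squares
C={n:calibration(n) for n in("top","scene")}
def proj(n,P):
    c=C[n];q=c["attitude"];r=R.from_quat([q[1],q[2],q[3],q[0]])
    p=r.inv().apply(np.atleast_2d(P)-c["position"])
    return np.c_[c["fx"]*p[:,0]/p[:,2]+c["cx"],c["fy"]*p[:,1]/p[:,2]+c["cy"]]
k=800/210
T=lambda u,v:np.array([u/k+200,v/k+185]); S=lambda u,v:np.array([u/k+210,(v-300)/k+230])
# cam, pixel, local xyz (grip frame, z abs), on tab?
O=[("top",T(597,155),(14,33,95),0),("top",T(602,222),(-14,33,95),0),("top",T(750,135),(14,-33,95),0),("top",T(757,195),(-14,-33,95),0),
("top",T(428,203),(-2,103,98),1),("top",T(475,198),(-2,83,98),1),
("scene",S(335,464),(57,85,134),1),("scene",S(380,462),(57,101,134),1),("scene",S(338,440),(43,85,134),1),("scene",S(378,437),(43,101,134),1),
("scene",S(333,557),(70,83,98),1),("scene",S(386,555),(70,103,98),1),
("scene",S(198,409),(-14,33,95),0),("scene",S(200,447),(14,33,95),0)]
def pts(p):
    x,y,a,s=p;c,d=np.cos(a),np.sin(a);o=[]
    for _,_,l,t in O:
        X=l[0]+s*t;Y=l[1];o.append([x+c*X-d*Y,y+d*X+c*Y,l[2]])
    return o
f=lambda p:np.concatenate([proj(o[0],P)[0]-o[1] for o,P in zip(O,pts(p))])
if __name__=="__main__":
    r=least_squares(f,[380,-40,0,2],loss="soft_l1",x_scale=[10,10,.1,3]);p=r.x
    print(p);print(np.round(f(p).reshape(-1,2),1).tolist())
    c,d=np.cos(p[2]),np.sin(p[2])
    print("thumb",p[0]+c*(50+p[3])-d*93,p[1]+d*(50+p[3])+c*93)
```

```bash
python3 fit.py
```

```text
[ 5.74006451e+02 -4.39326469e+01  6.99841901e-02  7.20618673e+00]
[[-2.7, 0.0], [-0.7, -0.3], [-1.3, -1.5], [0.5, -0.1], [-1.7, -0.3], [-1.3, -1.1], [-0.4, 0.6], [-0.5, 0.3], [-1.8, -1.0], [-0.8, -1.0], [0.1, -0.1], [0.5, -0.7], [-0.6, -5.7], [-1.0, -1.8]]
thumb 624.5693851981465 52.83996034656095
```

```bash
sed -i 's/T(602,222),(-14,33,95)/T(602,222),(-14,33,68)/; s/T(757,195),(-14,-33,95)/T(757,195),(-14,-33,68)/; s/S(198,409),(-14,33,95)/S(198,402),(-12,33,95)/; s/S(200,447),(14,33,95),0)/S(200,489),(14,33,65),0),("scene",S(38,415),(-10,-33,95),0),("scene",S(45,495),(14,-31,65),0)/' fit.py; python3 fit.py
```

```text
[ 5.75671079e+02 -4.51477679e+01  9.22176790e-02  7.71282265e+00]
[[-2.1, -0.6], [-1.1, 2.8], [-1.0, -3.0], [-1.4, 2.3], [-0.9, -0.3], [-0.5, -1.4], [-0.4, 0.7], [-0.4, 0.2], [-2.0, -0.8], [-0.9, -1.1], [0.4, -0.0], [0.7, -0.9], [-1.6, -2.4], [0.1, 0.2], [-3.4, -1.1], [-1.3, 2.5]]
thumb 624.5745835404243 52.771673979237185
```

Create h.py:
```python
import numpy as np,sys
from rig import ctrl, telemetry, capture, calibration
from scipy.spatial.transform import Rotation as R
# usage: to(xyz of TCP, world direction of tool y, tool z) -> row in tool axes
def to(p,ty,tz=(0,0,-1)):
    s=telemetry.sense();q=s["ee_rot"];r=R.from_quat([q[1],q[2],q[3],q[0]])
    ty,tz=np.array(ty,float),np.array(tz,float);ty/=np.linalg.norm(ty);tz/=np.linalg.norm(tz)
    D=R.from_matrix(np.c_[np.cross(ty,tz),ty,tz])
    d=r.inv().apply(np.array(p)-s["eef_pos"])
    print(np.round(d,1).tolist(),np.round((r.inv()*D).as_rotvec(),3).tolist())
```

Run:
```python
from h import *; from fit import *
# housing far edge at z=60, and arm +x/-x top edges at z~90
def back(n,uv,z):
    return least_squares(lambda p:proj(n,[p[0],p[1],z])[0]-uv,[550,50]).x
for nm,a,b,z in(("house",T(40,123),T(540,54),60),("arm-lo",T(80,290),T(600,222),85),("arm+hi",T(80,232),T(595,157),90)):
    A,B=back("top",a,z),back("top",b,z);print(nm,A,B,np.arctan2(-(A-B)[0],(A-B)[1]))
print("grip ctr",back("top",T(677,172),95),back("scene",S(118,425),95))
to((600,20,400),(0.08,-1,0))
```

```text
house [631.25516107 217.93612617] [641.20670304   1.38568149] 0.0459225353878512
arm-lo [551.65777975 201.30694525] [559.44307974 -13.20965367] 0.036276375068590744
arm+hi [574.70198001 199.15452419] [585.80320695 -13.8018062 ] 0.05208198141109523
grip ctr [575.02975    -45.86209637] [577.14039766 -41.29607716]
[584.9, -389.6, 4.8] [-0.001, -0.0, 0.181]
```

Careful with the scale: shifts go in shares of 600 mm and turns go in shares of 2 rad. That gives: 585 mm / 600 = 0.975, 400 mm / 600 = 0.6667, 0.21 rad / 2 = 0.105.

Call:
{"method": "steer_hand", "body": {"offsets": [[[0.0833, -0.055, 0, 0, 0, 0.025], [0.1667, -0.1117, 0, 0, 0, 0.05], [0.3333, -0.2217, 0, 0, 0, 0.075], [0.5, -0.3333, 0, 0, 0, 0.105], [0.6667, -0.4433, 0, 0, 0, 0.105], [0.975, -0.65, 0, 0, 0, 0.105], [0.975, -0.65, 0, 0, 0, 0.105], [0.975, -0.65, 0, 0, 0, 0.105]]]}}

```text
time_s: 0.9
eef_pos: [400.7, -205.2, 404.7]
ee_rot: [0.0, 1.0, 0.025, -0.0]
force: [-0.3, -0.4, -0.5]
grip_width: 1.002
grip_force: 0.0
```

```bash
python3 -c "
from h import *
to((600,20,400),(0.045,-1,0));print(telemetry.sense()['joints'])"
```

```text
[210.5, -214.9, 4.7] [0.0, 0.0, 0.006]
[-7.34644246e-01  1.47016321e-01  1.70796590e+00 -4.37654548e-05
  1.28661844e+00  7.85505008e-01]
```

In the tool's units: -215 mm / 600 = -0.3583, 210 mm / 600 = 0.35.

Call:
{"method": "steer_hand", "body": {"offsets": [[[0.35, -0.3583, 0.0083, 0, 0, 0], [0.35, -0.3583, 0.0083, 0, 0, 0], [0.35, -0.3583, 0.0083, 0, 0, 0], [0.35, -0.3583, 0.0083, 0, 0, 0], [0.35, -0.3583, 0.0083, 0, 0, 0], [0.35, -0.3583, 0.0083, 0, 0, 0], [0.35, -0.3583, 0.0083, 0, 0, 0], [0.35, -0.3583, 0.0083, 0, 0, 0]]]}}

```text
time_s: 1.7
eef_pos: [598.8, 18.9, 398.8]
ee_rot: [-0.0, 1.0, 0.026, -0.001]
force: [0.3, -0.4, -0.2]
grip_width: 1.002
grip_force: 0.0
```

Run:
```python
from h import *
import cv2
c=calibration("wrist");im=capture("wrist");cv2.imwrite("pics/w1.png",im[:,:,::-1]);print(c,telemetry.sense()["eef_pos"],telemetry.sense()["joints"])
```

```text
{'fx': 371.64829954431775, 'fy': 371.64829954431775, 'cx': 314.43388358841173, 'cy': 241.45125705488766, 'position': array([669.20703484,  23.19382652, 366.8963582 ]), 'attitude': array([ 0.10323086,  0.71794544, -0.6814061 , -0.09789515])} [598.37087485  18.02294872 399.24296643] [-1.65363649e-01  4.81207890e-01  1.26875517e+00 -3.03505461e-04
  1.39273291e+00  1.35450770e+00]
```

View pics/w1.png

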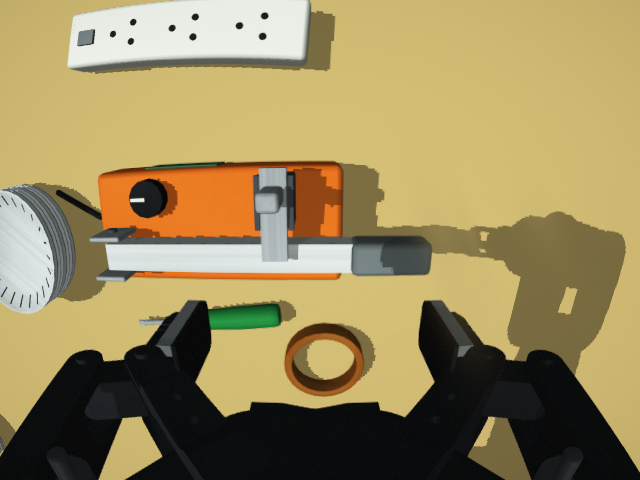

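The wrist view shows these pixels: tongue ends at (261–287,168) and (263–289,262), thumb top face about (256–275,191–213), grip (353–431, 237–275), and arm running from (107,245) to (352,255).

Run:
```python
from h import *
c=calibration("wrist");q=c["attitude"];r=R.from_quat([q[1],q[2],q[3],q[0]])
def b(u,v,z):
    x,y=u-c["cx"],v-c["cy"];n=np.hypot(x,y);t=n/c["fx"]
    d=r.apply([np.sin(t)*x/n,np.sin(t)*y/n,np.cos(t)]);p=c["position"]
    return np.round(p+d*(z-p[2])/d[2],1)[:2]
for nm,u,v,z in(("tong+x L",261,168,98),("tong+x R",287,168,98),("tong-x L",263,262,98),("tong-x R",289,262,98),("thumb TL",256,191,134),("thumb BR",275,213,134),
("grip hingeTop+x",353,242,95),("grip end +x",430,243,95),("grip hinge -x",352,273,95),("grip end -x",430,274,95),("house TR",341,163,60),("house TL",102,175,60)):print(nm,b(u,v,z))
```

```text
tong+x L [643.7  59.8]
tong+x R [644.4  40.8]
tong-x L [571.4  57. ]
tong-x R [572.5  36.8]
thumb TL [632.2  57.6]
thumb BR [618.3  45. ]
grip hingeTop+x [590.2 -11.5]
grip end +x [592.5 -73.2]
grip hinge -x [564.8 -12.8]
grip end -x [566.3 -77.2]
house TR [647.3  -0.9]
house TL [633.  217.4]
```

Thumb is at about (624.5, 50), yaw 0.046 and grip at about (577.5, -45). The views agree, and the 72 mm tongue length and the given offsets check out. Next I descend over the thumb.

```bash
python3 -c "
from h import *
to((624.5,50,278),(0.046,-1,0))"
```

```text
[27.9, -30.6, 121.2] [0.0, 0.001, 0.005]
```

In the tool's units: 100 mm / 600 = 0.1667, 80 mm / 600 = 0.1333.

Call:
{"method": "steer_hand", "body": {"offsets": [[[0.0433, -0.05, 0, 0, 0, 0], [0.0433, -0.05, 0.0667, 0, 0, 0], [0.0433, -0.05, 0.1333, 0, 0, 0], [0.0433, -0.05, 0.1667, 0, 0, 0], [0.0433, -0.05, 0.1667, 0, 0, 0], [0.0433, -0.05, 0.1667, 0, 0, 0]]]}}

```text
time_s: 2.35
eef_pos: [623.0, 48.6, 301.1]
ee_rot: [0.0, 1.0, 0.025, 0.001]
force: [0.5, -0.3, -0.4]
grip_width: 1.0
grip_force: 0.0
```

```bash
python3 -c "
from h import *
to((624.5,50,278),(0.046,-1,0))"
```

```text
[1.6, -1.4, 23.1] [0.0, -0.001, 0.003]
```

In the tool's units: 23 mm / 600 = 0.0383, 12 mm / 600 = 0.02.

Call:
{"method": "steer_hand", "body": {"offsets": [[[0.0027, -0.0023, 0.02, 0, 0, 0], [0.0027, -0.0023, 0.0383, 0, 0, 0], [0.0027, -0.0023, 0.0383, 0, 0, 0]]]}}

```text
time_s: 2.65
eef_pos: [624.2, 51.0, 275.1]
ee_rot: [-0.0, 1.0, 0.025, -0.001]
force: [0.2, -0.3, -0.8]
grip_width: 1.001
grip_force: 0.0
```

Call:
{"method": "steer_hand", "body": {"offsets": [[[0, 0, 0, 0, 0, 0], [0, 0, 0, 0, 0, 0], [0, 0, 0, 0, 0, 0], [0, 0, 0, 0, 0, 0], [0, 0, 0, 0, 0, 0], [0, 0, 0, 0, 0, 0], [0, 0, 0, 0, 0, 0], [0, 0, 0, 0, 0, 0]]], "aperture": 0.0, "force": 25}}

```text
time_s: 3.45
eef_pos: [624.5, 51.4, 277.0]
ee_rot: [-0.0, 1.0, 0.025, 0.0]
force: [-0.8, 4.3, 3.9]
grip_width: 0.176
grip_force: 28.9
```

```bash
python3 -c "
from h import *
import cv2
cv2.imwrite('pics/w2.png',capture('wrist')[:,:,::-1])
to((624.5,50,278),(0.046,-1,0))"
```

```text
[-0.1, 1.4, -1.0] [-0.001, -0.0, 0.005]
```

View pics/w2.png

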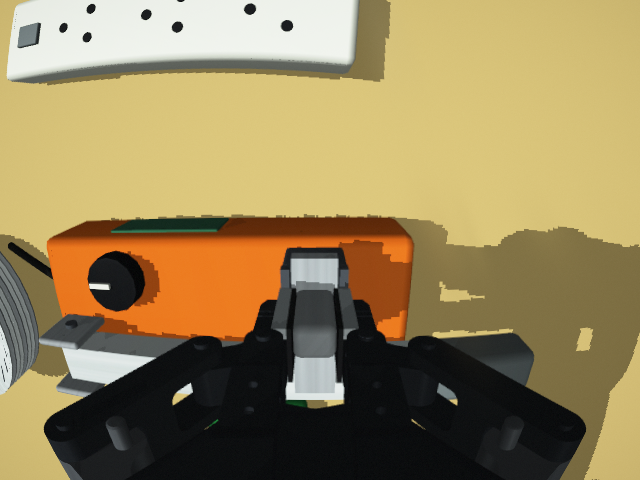

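The thumb (about (315,320)) is held between the pads, at a width of 15 mm. Now I slide it.

In the tool's units: 22 mm / 600 = 0.0367, 18 mm / 600 = 0.03.

Call:
{"method": "steer_hand", "body": {"offsets": [[[0.0067, 0, 0, 0, 0, 0], [0.015, 0, 0, 0, 0, 0], [0.0233, 0, 0, 0, 0, 0], [0.03, 0, 0, 0, 0, 0], [0.0367, 0, 0, 0, 0, 0], [0.0367, 0, 0, 0, 0, 0], [0.0367, 0, 0, 0, 0, 0]]]}}

```text
time_s: 4.2
eef_pos: [646.8, 52.5, 277.0]
ee_rot: [-0.0, 1.0, 0.026, 0.001]
force: [1.3, 5.8, 3.6]
grip_width: 0.179
grip_force: 28.9
```

Call:
{"method": "steer_hand", "body": {"offsets": [[[0, 0, 0, 0, 0, 0], [0, 0, 0, 0, 0, 0], [0, 0, 0, 0, 0, 0], [0, 0, 0, 0, 0, 0], [0, 0, 0, 0, 0, 0], [0, 0, 0, 0, 0, 0]]], "aperture": 1.0}}

```text
time_s: 4.8
eef_pos: [646.5, 52.1, 276.7]
ee_rot: [0.0, 1.0, 0.025, -0.0]
force: [-0.0, -0.0, 0.2]
grip_width: 1.004
grip_force: 0.0
```

In the tool's units: 95 mm / 600 = 0.1583, -90 mm / 600 = -0.15, -0.15 rad / 2 = -0.075.

Call:
{"method": "steer_hand", "body": {"offsets": [[[0, 0, -0.075, 0, 0, 0], [0, 0, -0.15, 0, 0, 0], [-0.0333, 0.05, -0.15, 0, 0, -0.075], [-0.0667, 0.1, -0.15, 0, 0, -0.15], [-0.1167, 0.1583, -0.15, 0, 0, -0.225], [-0.1167, 0.1583, -0.15, 0, 0, -0.3], [-0.1167, 0.1583, -0.15, 0, 0, -0.375], [-0.1167, 0.1583, -0.15, 0, 0, -0.45]]]}}

```text
time_s: 5.6
eef_pos: [581.2, -46.7, 366.9]
ee_rot: [0.0, 0.888, 0.459, 0.0]
force: [0.1, -0.1, -0.1]
grip_width: 0.995
grip_force: 0.0
```

```bash
python3 -c "
from h import *
to((577,-45,360),(1,0.046,0));print(telemetry.sense()['joints'])"
```

```text
[-1.1, -4.4, 6.9] [0.0, 0.0, -0.662]
[-2.80882074e-01  4.69949364e-01  1.37137691e+00 -1.92165872e-05
  1.29997862e+00  3.35115528e-01]
```

In the tool's units: 7 mm / 600 = 0.0117, -4 mm / 600 = -0.0067, -0.662 rad / 2 = -0.331.

Call:
{"method": "steer_hand", "body": {"offsets": [[[-0.0017, -0.0067, 0.0117, 0, 0, -0.075], [-0.0017, -0.0067, 0.0117, 0, 0, -0.15], [-0.0017, -0.0067, 0.0117, 0, 0, -0.225], [-0.0017, -0.0067, 0.0117, 0, 0, -0.3], [-0.0017, -0.0067, 0.0117, 0, 0, -0.331], [-0.0017, -0.0067, 0.0117, 0, 0, -0.331]]]}}

```text
time_s: 6.2
eef_pos: [577.6, -44.8, 359.8]
ee_rot: [0.0, 0.693, 0.721, 0.0]
force: [0.8, -0.1, 0.1]
grip_width: 1.001
grip_force: 0.0
```

```bash
python3 - <<'E'
from h import *
import cv2
to((577,-45,240),(1,0.046,0));print(calibration("wrist"))
a=capture("wrist");t=capture("top")
cv2.imwrite("pics/w3.png",np.hstack([cv2.resize(a,(400,300)),cv2.resize(t[150:330,180:420],(400,300))])[:,:,::-1])
cv2.imwrite("pics/w3full.png",a[:,:,::-1])
E
```

```text
[-0.2, -0.6, 119.8] [0.0, 0.0, -0.005]
{'fx': 371.64829954431775, 'fy': 371.64829954431775, 'cx': 314.43388358841173, 'cy': 241.45125705488766, 'position': array([574.12700671,  26.84751144, 327.97904048]), 'attitude': array([0.14150968, 0.98972826, 0.02012253, 0.0028405 ])}
```

View pics/w3full.png

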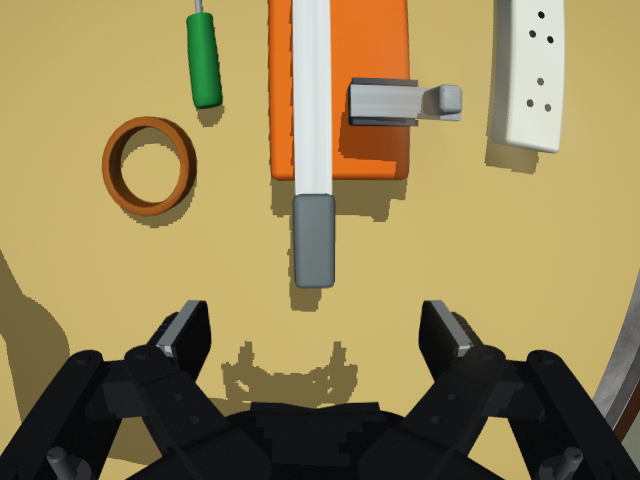

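The tongue (left end at (349,100)) is clear of the arm's edge (332). The grip (294–334, 195–288) is centred at about (576.8, -42.5). I descend and grasp it.

In the tool's units: 123 mm / 600 = 0.205, 105 mm / 600 = 0.175.

Call:
{"method": "steer_hand", "body": {"offsets": [[[0.0025, -0.0017, 0.0667, 0, 0, 0], [0.0025, -0.0017, 0.1333, 0, 0, 0], [0.0025, -0.0017, 0.175, 0, 0, 0], [0.0025, -0.0017, 0.205, 0, 0, 0], [0.0025, -0.0017, 0.205, 0, 0, 0]]]}}

```text
time_s: 6.8
eef_pos: [576.0, -43.2, 234.4]
ee_rot: [-0.002, 0.693, 0.721, -0.001]
force: [-0.2, -0.7, 0.3]
grip_width: 1.0
grip_force: 0.0
```

Call:
{"method": "steer_hand", "body": {"offsets": [[[0, 0, 0, 0, 0, 0], [0, 0, 0, 0, 0, 0], [0, 0, 0, 0, 0, 0], [0, 0, 0, 0, 0, 0], [0, 0, 0, 0, 0, 0], [0, 0, 0, 0, 0, 0], [0, 0, 0, 0, 0, 0]]], "aperture": 0.0, "force": 50}}

```text
time_s: 7.5
eef_pos: [576.8, -43.3, 237.6]
ee_rot: [0.001, 0.692, 0.721, 0.0]
force: [1.2, 0.3, 5.7]
grip_width: 0.32
grip_force: 51.9
```

Run:
```python
from h import *
s=telemetry.sense();q=s["ee_rot"];r=R.from_quat([q[1],q[2],q[3],q[0]]);p0=s["eef_pos"]
ax=np.array([np.cos(.046),np.sin(.046),0]);ay=np.array([-np.sin(.046),np.cos(.046),0])
G=np.array([576.8,-42.5,80]);H=G+243*ay-np.array([0,0,3])
H[:2]+=0
for a in(0.05,0.1,.17,.25,.33,.41,.49,.54):
    Q=R.from_rotvec(-a*ax);p=H+Q.apply(p0-H)
    print(a,np.round(r.inv().apply(p-p0),1),np.round((r.inv()*Q*r).as_rotvec(),3))
```

```text
0.05 [  8.3  -0.  -12. ] [-0.   -0.05 -0.  ]
0.1 [ 17.2  -0.  -23.5] [-0.  -0.1 -0. ]
0.17 [ 30.7  -0.1 -39. ] [-0.001 -0.17  -0.   ]
0.25 [ 47.3  -0.1 -55.4] [-0.001 -0.25  -0.   ]
0.33 [ 65.1  -0.2 -70.4] [-0.002 -0.33  -0.001]
0.41 [ 84.2  -0.3 -83.9] [-0.002 -0.41  -0.001]
0.49 [104.2  -0.3 -95.9] [-0.002 -0.49  -0.001]
0.54 [ 117.2   -0.4 -102.6] [-0.003 -0.54  -0.001]
```

In the tool's units: -23.5 mm / 600 = -0.0392, 8.3 mm / 600 = 0.0138, -0.05 rad / 2 = -0.025.

Call:
{"method": "steer_hand", "body": {"offsets": [[[0.0067, 0, -0.01, 0, -0.0125, 0], [0.0138, 0, -0.02, 0, -0.025, 0], [0.0212, 0, -0.03, 0, -0.0375, 0], [0.0287, 0, -0.0392, 0, -0.05, 0], [0.0287, 0, -0.0392, 0, -0.05, 0]]]}}

```text
time_s: 8.0
eef_pos: [576.1, -25.9, 260.8]
ee_rot: [0.037, 0.691, 0.721, -0.035]
force: [2.3, -1.6, 1.2]
grip_width: 0.317
grip_force: 51.2
```

```bash
python3 -c "from rig import ctrl, telemetry, capture, calibration;s=telemetry.sense();print(s['wrist_torque'],s['joints'])"
```

```text
[-0.13247292 -0.46051758  0.46289438] [-0.233936    0.56921361  1.51336862 -0.1135191   1.03237528 -0.21848828]
```

In the tool's units: 89.1 mm / 600 = 0.1485, 84.2 mm / 600 = 0.1403, -0.43 rad / 2 = -0.215.

Call:
{"method": "steer_hand", "body": {"offsets": [[[0.0138, 0, -0.02, 0, -0.025, 0], [0.0287, 0, -0.0392, 0, -0.05, 0], [0.0512, 0, -0.065, 0, -0.085, 0], [0.0788, 0, -0.0923, 0, -0.125, 0], [0.1085, 0, -0.1173, 0, -0.165, 0], [0.1403, 0, -0.1398, 0, -0.205, 0], [0.1485, 0, -0.145, 0, -0.215, 0], [0.1485, 0, -0.145, 0, -0.215, 0]]]}}

```text
time_s: 8.8
eef_pos: [571.9, 71.4, 338.4]
ee_rot: [0.19, 0.668, 0.696, -0.182]
force: [-2.0, -2.0, 2.8]
grip_width: 0.313
grip_force: 51.4
```

Run:
```python
from rig import ctrl, telemetry, capture, calibration
import cv2
cv2.imwrite("pics/s4.png",capture("scene")[:,:,::-1]);s=telemetry.sense();print(s['force'],s['joints'])
```

```text
[-0.96984921 -2.45512243  2.12064893] [-0.00688123  0.50253392  1.42994361 -0.56420442  1.23616015  0.1490966 ]
```

View pics/s4.png

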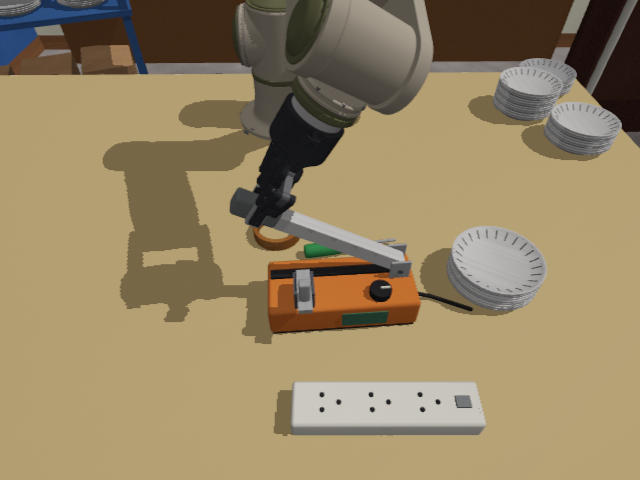

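The arm stands open at about 0.53 rad, with the grip at (245,207) and the tab slid back at (304,290). I release and back out along the tool axis.

Call:
{"method": "steer_hand", "body": {"offsets": [[[0, 0, 0, 0, 0, 0], [0, 0, 0, 0, 0, 0], [0, 0, 0, 0, 0, 0], [0, 0, 0, 0, 0, 0], [0, 0, 0, 0, 0, 0], [0, 0, 0, 0, 0, 0], [0, 0, 0, 0, 0, 0]]], "aperture": 1.0}}

```text
time_s: 9.55
eef_pos: [571.9, 71.2, 337.8]
ee_rot: [0.189, 0.668, 0.696, -0.181]
force: [-0.2, -0.8, -0.6]
grip_width: 0.998
grip_force: 0.0
```

Call:
{"method": "steer_hand", "body": {"offsets": [[[0, 0, -0.025, 0, 0, 0], [0, 0, -0.0667, 0, 0, 0], [0, 0, -0.1333, 0, 0, 0], [0, 0, -0.2, 0, 0, 0], [0, 0, -0.2, 0, 0, 0], [0, 0, -0.2, 0, 0, 0]]]}}

```text
time_s: 10.15
eef_pos: [569.3, 132.0, 441.4]
ee_rot: [0.189, 0.668, 0.696, -0.181]
force: [1.0, -0.4, -1.3]
grip_width: 1.001
grip_force: 0.0
```

Run:
```python
from rig import ctrl, telemetry, capture, calibration
import cv2
cv2.imwrite("pics/s5.png",capture("scene")[:,:,::-1])
```

```text
(no output)
```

View pics/s5.png

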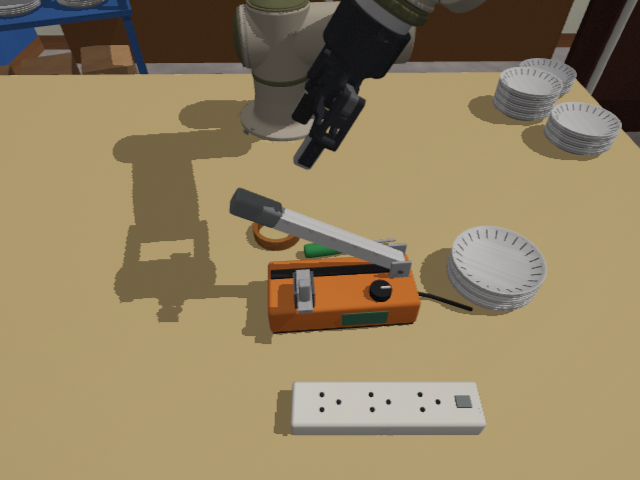

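The arm still stands open, with its grip at (256,207). The tab is slid back at (304,290), and the gripper is clear of everything.

```bash
python3 -c "
from rig import ctrl, telemetry, capture, calibration
print(ctrl.finish_job())"
```

```text
the job is handed in; nothing more can be done
None
```

The job is handed in: I slid the safety tab back about 22 mm until its tongue was clear, then lifted the clamping arm to about 30° (0.53 rad), and it stayed open with the tab back after release, robot clear, at about 10 s.

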